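# Refill the coffee-capsule dispenser

## Task

Refill the capsule dispenser: push its slide gate fully shut so nothing falls through, and free the cork by rocking it side to side as you lift, without pulling the glass up out of its stand, then set the cork aside on the worktop. Drop every capsule on the worktop into the glass, press the cork back down as deep and straight as it was, and leave the mug, the bowl and the bottle alone.

Things in the scene. Friction and masses are not known exactly. Their poses are not given: they have to be found in the camera images.
- stand: walnut stand of the capsule dispenser, fixed, 150 x 150 mm, deck 62 mm high, on it a square raised seat (98 mm inside, 18 mm deep) for the glass. Origin: centre of its underside, below the middle of the glass; its +x points from the gate's grip to the glass, z up. A 44 mm square outlet in the deck under the glass lets capsules fall through while the gate is open.
- hopper: clear glass tube, the hopper: 94 mm outside, 84 mm inside, 165 mm tall, 0.8 kg, open at both ends, standing loose in the seat (2 mm play). Origin: centre of its lower end on the deck, z up the axis; rim at z = +165 mm. 8 mm below the rim a springy white silicone lip, 78 to 80 mm across, grips the cork.
- stopper: tapered cork, 84 mm wide on top, 76 mm at the foot, bottom edge bevelled to 68 mm, 36 mm tall, a round wooden knob on top; 90 g. Origin: centre of its underside, z up. Home: origin 137 mm above the hopper's origin, 8 mm of cork out of the glass. It stands well on its foot. To put it back press down with 15 to 22 N until it stops.
- knob (a point): on the cork's axis, middle of its pale wooden knob (34 mm across, 32 mm tall), 52 mm above the cork's origin. A straight pull on it needs 10 to 15 N, more than the glass weighs, so the glass comes along. Tilted about 0.1 rad to one side and the other in the plane of the fingers, and lifted 3 to 4 mm a rock, the cork walks out; it is loose about 10 mm above home.
- gate (a joint): slide gate under the deck, in m: 0 = fully shut (end stop, outlet closed), 0.046 = fully open; it moves with about 3 N and stays where it is left. To shut it, move its grip along the stand's +x.
- gate_grip (a point): middle of the top of the gate's upright black grip, 14 mm thick along the stand's x, 30 mm wide along its y, 40 mm tall (top 86 mm over the worktop); with the gate shut it is 118 mm in front of the middle of the glass (stand's -x).
- cap1: gold coffee capsule, a cup shape 29 mm tall, 28 mm across its foot and 37 mm across the silver-topped rim, 15 g, standing on its foot on the worktop. Origin: centre of its foot, z up to the rim. It may be absent.
- cap2: red coffee capsule, a cup shape 29 mm tall, 28 mm across its foot and 37 mm across the silver-topped rim, 15 g, standing on its foot on the worktop. Origin: centre of its foot, z up to the rim. It may be absent.
- cap3: green coffee capsule, a cup shape 29 mm tall, 28 mm across its foot and 37 mm across the silver-topped rim, 15 g, standing on its foot on the worktop. Origin: centre of its foot, z up to the rim. It may be absent.
- cap4: blue coffee capsule, a cup shape 29 mm tall, 28 mm across its foot and 37 mm across the silver-topped rim, 15 g, standing on its foot on the worktop. Origin: centre of its foot, z up to the rim. It may be absent.
- cap5: purple coffee capsule, a cup shape 29 mm tall, 28 mm across its foot and 37 mm across the silver-topped rim, 15 g, standing on its foot on the worktop. Origin: centre of its foot, z up to the rim. It may be absent.
- mug: white mug, 80 mm across, 92 mm tall; leave it alone. Origin: centre of its underside.
- bowl: wooden bowl, 120 mm across, 45 mm tall; leave it alone. Origin: centre of its underside.
- oil: green glass oil bottle, 60 mm across, 190 mm tall; leave it alone. Origin: centre of its underside.

How it is judged:
On the way, in this order (a step that is already met when the one before it is completed fails the run):
1. the gate is pushed fully shut and the cork is out of the glass and set aside (either first) (value of joint gate below 0.004 m and horizontal distance between stopper and hopper above 0.09 m and height (world z) of stopper below 0.08 m), for 0.2 s.
2. every capsule is in the glass, with the gate still shut (value of joint gate below 0.004 m and horizontal distance between each of cap1, cap2, cap3, cap4, cap5 and hopper below 0.042 m and z of cap1 in the frame of hopper between -0.022 and 0.137 m and z of cap2 in the frame of hopper between -0.022 and 0.137 m and z of cap3 in the frame of hopper between -0.022 and 0.137 m and z of cap4 in the frame of hopper between -0.022 and 0.137 m and z of cap5 in the frame of hopper between -0.022 and 0.137 m), for 0.2 s.
At the end, for the whole second after the job is handed in: The gate is shut (within 4 mm of its end stop), every capsule lies in the glass, the cork is pressed back within 5 mm of its old depth, within 6 mm of the middle and straight to about 4 degrees, the glass stands fully down in its seat, and all is at rest (all of step 2 and z of stopper in the frame of hopper between 0.13 and 0.142 m and horizontal distance between stopper and hopper below 0.006 m and angle between the z axis of stopper and the z axis of hopper, either way round below 0.07 rad and angle between stopper's own z axis and vertical below 0.3 rad and z of hopper in the frame of stand below 0.066 m and angle between hopper's own z axis and vertical below 0.06 rad and linear speed of each of stopper, hopper below 0.02 m/s); the robot touches nothing.
It fails at once if the glass is pulled more than 12 mm up out of its seat or tipped over (z of hopper in the frame of stand above 0.074 m or angle between hopper's own z axis and vertical above 0.2 rad).
It fails at once if the mug, the bowl or the bottle is shoved more than 3 cm or tipped (distance of any of mug, bowl, oil from where it was at the start of the episode above 0.03 m or angle between any of mug, bowl, oil's own z axis and vertical above 0.35 rad).
Of cap1, cap2, cap3, cap4, cap5 only 3 to 5 are there at a start; the rules pass over those that are not, and their reading is None.
At some moment in a run one of cap1, cap2, cap3, cap4, cap5 may be knocked a few centimetres aside while the robot is not near it.
It also fails if it takes over 210 s, if anything falls off the work surface, if the arm or the gripper's body presses on something with over 40 N, if the wrist force passes 120 N, or if a joint passes its speed limit or range.

## Robot

A 7-joint arm with a two-finger parallel gripper is mounted at the origin on the work surface. World frame = base frame: x ahead of the robot, y to its left, z up, the work surface at z = 0. Lengths are in m, angles in rad, forces in N, time in s.
With the tool pointing down it reaches from about 0.35 to 0.9 m from the base axis. Payload 19.9 kg.
Tool frame: the origin (TCP) lies midway between the tips of the shut fingers; the grasp point (between the pads) lies 19 mm behind it; z points along the fingers, y is the direction in which the jaws open and shut (so a half turn about z gives the same grasp; the last joint's range is limited). The gripper opens to 85 mm and grips with 20 to 120 N. Pads are 22 mm wide; open, the fingers measure 114 mm over their backs; the gripper's body (76 mm by 85 mm) begins 54 mm behind the grasp point. The pads swing forward as they close: fully open they stand 13 mm farther back than shut.
Start: joints at [1.206, 0.417, -0.01, 1.614, 0.005, 1.111, -0.053], TCP at [0.199, -0.593, 0.231] pointing down, gripper open.
Joint ranges: [-2.81, 2.81], [-0.39, 2.02], [-1.27, 1.25], [0.06, 2.57], [-1.19, 4.33], [0.19, 2], [-2.82, 2.82]. Speed limits (rad/s): [1.89, 1.89, 2.39, 2.39, 3.01, 3.01, 3.01].

## Interface

Orientations are given as a unit quaternion [x, y, z, w].
In Python, from workcell import telemetry, cams, ticket gives the robot as it stands. The module is installed in compiled form; this text tells all that it offers.
- The arm moves only by the tool move_arm, never from a script. Its argument "moves" is a list of rows, each a list of 7 numbers: the gripper's target within -1 to 1 (fully open at 1, half-way at 0, shut at -1), then the shift along the tool's x, y, z in m, then the turn, a rotation vector about the tool's x, y, z in degrees. A call has 1 to 10 rows; each row shifts and turns the commanded pose from where the row before left it, along the tool's axes as they then stand; what a row does not reach is not made up. A row lasts 1/12 s, in which the tool goes at most 41.7 mm and 7.16 degrees, less where a joint would pass 70% of its speed; a pose out of reach is approached as far as the arm can. A call with a gripper value outside its range is refused whole. The fingers move at their own pace and stop on an object; "newtons" is the grip in N (left out, the last holds). Time passes only in rows, so rows that do not move let the fingers close. It gives the time, the measured TCP pose, the force and the opening at its end, in the units of the state.
- telemetry.observe(): the state, without advancing time (a new reading comes with each control period).
- cams.capture(name): name is "scene" or "top" or "wrist"; returns a dict with "frame" (384x512x3 uint8, red, green, blue), "mtx" (3x3 intrinsics, pixels), "world_from_camera" (4x4, takes a point from camera to world coordinates); the wrist camera has in their place "tool_from_camera" (4x4, takes a point from camera to tool coordinates, whose origin is the TCP and whose axes are the flange's). Camera axes: x right, y up, looking along -z (the intrinsics and any distortion apply to the point x, -y, -z); pixel columns grow to the right and rows downward; lengths in m; the calibration is good to about 2 mm. A picture is of the moment at which its call begins: read the wrist's pose just before it. There is no depth.
- ticket.finish_job(): hands the job in, once; it reports no verdict.
The state is a dict: "clock": time; "qpos": joint angles; "qvel": joint speeds; "tau": joint torques, N m; "tcp_pos": TCP position; "eef_rot": TCP orientation; "force": force on the tool from outside, world axes, zero at the start; "moment": the same for the moment, N m; "width": finger opening in m.
Only numpy, scipy, OpenCV 4.12 (cv2) and the standard library are available. Lean on these libraries where they do the work, as an engineer would, in place of code of your own. Each camera call takes 0.05 s, during which the arm holds its last target. There are 200 camera calls.

## Working session

There is one attempt and no reset: what is moved stays moved. The work goes in short steps, Python scripts to look and compute and a tool call to move; the robot and the scene stay as the last step left them, time stands still between calls to the robot, and variables do not carry over. Pictures are saved under pics/ and viewed, about 12 in all and at most 16, crops included, and the job is handed in when it is done.

Besides the shell and the picture viewer there is one more tool, called after "Request:" as name([rows], argument=value, ...), one row to a line, values as JSON. move_arm: Moves the arm, as the interface text tells. Its arguments: {"type":"object","properties":{"moves":{"type":"array","items":{"type":"array","items":{"type":"number"}}},"newtons":{"type":"number"}},"required":["moves"]}

```bash
mkdir -p pics; cat > h.py <<'E'
import numpy as np, cv2
from workcell import telemetry, cams, ticket
from scipy.spatial.transform import Rotation as R
def cap(name):
    s=telemetry.observe(); c=cams.capture(name)
    if 'world_from_camera' in c: T=np.array(c['world_from_camera'])
    else:
        W=np.eye(4); W[:3,:3]=R.from_quat(s['eef_rot']).as_matrix(); W[:3,3]=s['tcp_pos']
        T=W@np.array(c['tool_from_camera'])
    return np.array(c['frame']),np.array(c['mtx']),T
def ray(K,T,u,v):
    d=np.linalg.inv(K)@[u,v,1]; d=T[:3,:3]@[d[0],-d[1],-d[2]]; return T[:3,3],d/np.linalg.norm(d)
def plane(K,T,u,v,z):
    o,d=ray(K,T,u,v); return o+d*(z-o[2])/d[2]
def proj(K,T,p):
    q=np.linalg.inv(T)@np.r_[p,1]; x=K@[q[0],-q[1],-q[2]]; return x[:2]/x[2]
def tri(a,b):
    (o1,d1),(o2,d2)=a,b
    t=np.linalg.lstsq(np.c_[d1,-d2],o2-o1,rcond=None)[0]
    p,q=o1+t[0]*d1,o2+t[1]*d2; return (p+q)/2,np.linalg.norm(p-q)
def save(n,f): cv2.imwrite('pics/'+n+'.png',f[:,:,::-1])
E
python3 - <<'E'
from h import *
s=telemetry.observe(); print(s)
for n in('scene','top'):
    f,K,T=cap(n); save(n+'0',f); np.savez(n+'0.npz',f=f,K=K,T=T); print(n,K,T.round(3))
E
```

```text
{'clock': 0.0, 'qpos': array([ 1.20545845,  0.41798221, -0.01032095,  1.61419897,  0.00469538,
        1.11068381, -0.05300537]), 'qvel': array([ 3.43181383e-04, -4.47505218e-04, -1.64194383e-03, -6.82370724e-05,
        5.07326304e-04,  2.14824895e-03,  1.05492805e-03]), 'tau': array([-1.93926309e-03, -8.64434195e+01,  6.77606016e-01, -4.34923232e+01,
        1.89949729e-02,  7.39654846e-03,  1.92849274e-05]), 'tcp_pos': array([ 0.19876662, -0.59217421,  0.23064462]), 'eef_rot': array([ 9.86918155e-01,  1.61220859e-01, -1.40474386e-04, -6.08139022e-04]), 'force': array([0.07335468, 0.26149965, 0.54796769]), 'moment': array([ 0.01185964,  0.04475252, -0.032038  ]), 'width': 0.08546039519449967}
scene [[418.85791327   0.         258.0545039 ]
 [  0.         418.85791327 188.86728165]
 [  0.           0.           1.        ]] [[ 0.575 -0.672  0.467  1.076]
 [ 0.818  0.469 -0.332 -0.343]
 [ 0.004  0.574  0.819  1.059]
 [ 0.     0.     0.     1.   ]]
top [[474.90269565   0.         247.35835137]
 [  0.         474.90269565 195.39950586]
 [  0.           0.           1.        ]] [[-0.016  0.993 -0.113  0.435]
 [-1.    -0.014  0.017  0.039]
 [ 0.015  0.113  0.993  1.491]
 [ 0.     0.     0.     1.   ]]
```

View pics/scene0.png

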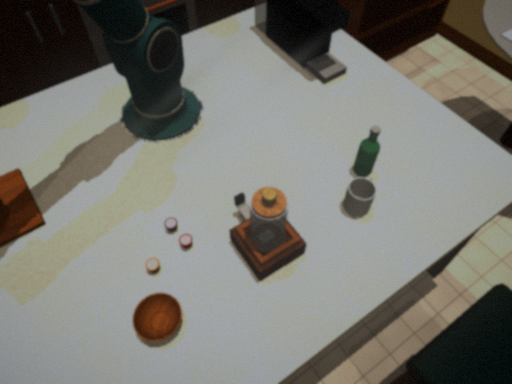

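View pics/top0.png

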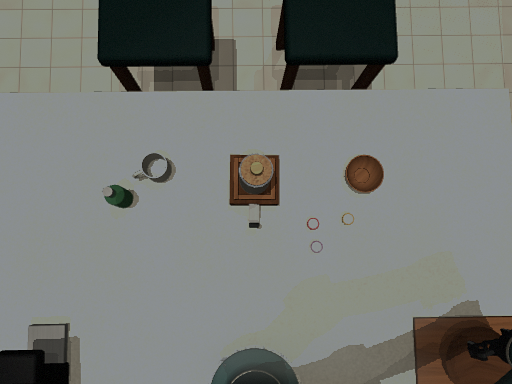

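The scene has the stand in the middle, with the knob at about (257,168) in top and (269,193) in scene. The grip sits below it at (254,222) in top. Three capsules are in view: red (313,224), gold (348,219) and one more (316,247) in top. The mug and bottle are to the left, the bowl to the right.

```bash
python3 - <<'E'
from h import *
t=np.load('top0.npz'); s=np.load('scene0.npz')
f=t['f'];K=t['K'];T=t['T']
hsv=cv2.cvtColor(f,cv2.COLOR_RGB2HSV)
m=((hsv[...,1]>70)&(hsv[...,2]>60)).astype(np.uint8); m[:100]=0; m[300:]=0
n,l,st,c=cv2.connectedComponentsWithStats(m)
for i in range(1,n):
    if st[i,4]>6:
        u,v=c[i]; col=f[l==i].mean(0).astype(int)
        print(st[i],c[i].round(1),col,'z.029',plane(K,T,u,v,.029).round(3))
# stand rect (brown wood) top at z=.062
sub=np.zeros_like(m); sub[145:212,222:288]=m[145:212,222:288]
cs,_=cv2.findContours(sub,cv2.RETR_EXTERNAL,cv2.CHAIN_APPROX_NONE)
b=cv2.minAreaRect(max(cs,key=cv2.contourArea)); print(b)
P=np.array([plane(K,T,*p,.062) for p in cv2.boxPoints(b)]); print(P.round(3),P.mean(0).round(3))
print('knob top@.267',plane(K,T,257,168.5,.267).round(4))
print('knob tri',tri(ray(K,T,257,168.5),ray(s['K'],s['T'],268.5,193)))
for z in (.086,): print('grip',[plane(K,T,u,v,z).round(3) for u,v in((248.5,206),(260,206),(248.5,227),(260,227),(254.5,224.5))])
a=cv2.resize(f[140:260,220:380],None,fx=5,fy=5,interpolation=cv2.INTER_CUBIC); save('topcrop',a)
g=s['f']; save('scenecrop',cv2.resize(g[170:290,130:310],None,fx=4.4,fy=4.4,interpolation=cv2.INTER_CUBIC))
E
```

```text
[ 230  154   49   50 1708] [254.1 177. ] [103  74  49] z.029 [ 0.659 -0.008  0.029]
[ 345  155   39   38 1090] [364.4 173.3] [87 56 35] z.029 [ 0.666 -0.353  0.029]
[239 179   6  15  37] [240.4 188.3] [63 40 26] z.029 [0.624 0.035 0.029]
[105 185  19  20 186] [115.3 195.2] [38 68 44] z.029 [0.608 0.422 0.029]
[342 213  12  12  38] [346.7 218.5] [125 107  71] z.029 [ 0.525 -0.292  0.029]
[307 218  12  12  37] [312.4 223.9] [122  66  64] z.029 [ 0.51  -0.185  0.029]
((254.0, 178.49998474121094), (47.99999237060547, 48.99999237060547), 0.0)
[[ 0.575  0.068  0.062]
 [ 0.726  0.066  0.062]
 [ 0.724 -0.081  0.062]
 [ 0.573 -0.078  0.062]] [ 0.65  -0.006  0.062]
knob top@.267 [ 0.6447 -0.0081  0.267 ]
knob tri (array([ 0.64556938, -0.00770249,  0.26408604]), np.float64(0.0012175466862026705))
grip [array([0.563, 0.012, 0.086]), array([ 0.563, -0.022,  0.086]), array([0.501, 0.013, 0.086]), array([ 0.5  , -0.021,  0.086]), array([ 0.508, -0.005,  0.086])]
```

View pics/topcrop.png

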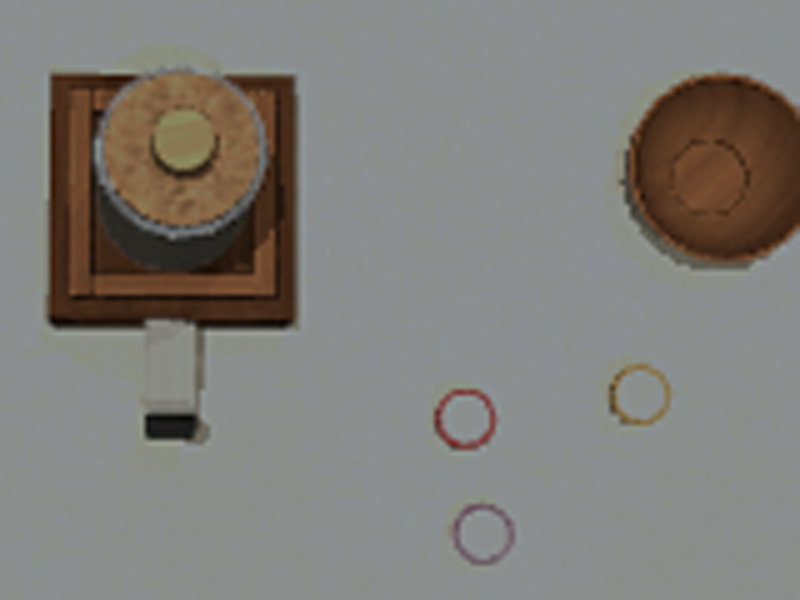

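Stand centre is at about (0.648,-0.007) and square to the world axes. The gate is about 23 mm open, with the grip at (0.507,-0.004). Three capsules are present: red, gold and purple. I'll move behind the grip with the fingers shut.

Request:
move_arm([
  [-1,0,0,0,0,0,6.2],
  [-1,0,0,0,0,0,6.2],
  [-1,0,0,0,0,0,6.2],
  [-1,0.016,-0.036,0,0,0,0],
  [-1,0.016,-0.036,0,0,0,0],
  [-1,0.016,-0.036,0,0,0,0],
  [-1,0.016,-0.036,0,0,0,0],
  [-1,0.016,-0.036,0,0,0,0],
  [-1,0.016,-0.036,0,0,0,0],
  [-1,0.016,-0.036,0,0,0,0],
], newtons=40)

```text
clock: 0.93
tcp_pos: [0.3112, -0.3387, 0.2311]
eef_rot: [1.0, -0.0, -0.0, -0.0]
force: [2.4, -0.9, -0.3]
width: 0.0
```

Request:
move_arm([
  [-1,0.016,-0.036,0,0,0,0],
  [-1,0.016,-0.036,0,0,0,0],
  [-1,0.016,-0.036,0,0,0,0],
  [-1,0.016,-0.036,0,0,0,0],
  [-1,0.016,-0.036,0,0,0,0],
  [-1,0.016,-0.036,0,0,0,0],
  [-1,0.016,-0.036,0,0,0,0],
  [-1,0.016,-0.036,0,0,0,0],
  [-1,0.0,0,0,0,0,0],
  [-1,0,0,0,0,0,0],
])

```text
clock: 1.77
tcp_pos: [0.4396, -0.051, 0.2311]
eef_rot: [1.0, 0.001, -0.0, -0.0]
force: [-0.6, -0.8, -0.2]
width: -0.0004
```

Request:
move_arm([
  [-1,0.015,-0.023,0,0,0,0],
  [-1,0,-0.023,0,0,0,0],
  [-1,0,0,0.033,0,0,0],
  [-1,0,0,0.033,0,0,0],
  [-1,0,0,0.033,0,0,0],
  [-1,0,0,0.033,0,0,0],
  [-1,0,0,0.03,0,0,0],
  [-1,0.01,0,0,0,0,0],
  [-1,0.01,0,0,0,0,0],
  [-1,0,0,0,0,0,0],
])

```text
clock: 2.6
tcp_pos: [0.4773, -0.0072, 0.0708]
eef_rot: [1.0, -0.001, 0.001, -0.0]
force: [0.1, 0.6, 0.6]
width: 0.0003
```

Request:
move_arm([
  [-1,0.006,0,0,0,0,0],
  [-1,0.006,0,0,0,0,0],
  [-1,0.006,0,0,0,0,0],
  [-1,0.006,0,0,0,0,0],
  [-1,0.006,0,0,0,0,0],
  [-1,0,0,0,0,0,0],
])

```text
clock: 3.1
tcp_pos: [0.5055, -0.0068, 0.0695]
eef_rot: [1.0, -0.0, 0.0, -0.0]
force: [-0.6, -0.0, -1.1]
width: -0.0
```

Request:
move_arm([
  [-1,0.003,0,0,0,0,0],
  [-1,0.003,0,0,0,0,0],
  [-1,0.002,0,0,0,0,0],
  [-1,0,0,0,0,0,0],
])

```text
clock: 3.43
tcp_pos: [0.5121, -0.0068, 0.0691]
eef_rot: [1.0, -0.0, -0.001, 0.0]
force: [-3.2, -0.9, 1.1]
width: -0.0001
```

Request:
move_arm([
  [-1,0.002,0,0,0,0,0],
  [-1,0.002,0,0,0,0,0],
  [-1,0,0,0,0,0,0],
])

```text
clock: 3.68
tcp_pos: [0.5124, -0.0069, 0.0684]
eef_rot: [1.0, -0.0, -0.004, 0.001]
force: [-30.5, -1.2, 22.1]
width: 0.0
```

The force jump means the gate hit its end stop. Next I back off, rise, and go above the knob with the gripper opening.

Request:
move_arm([
  [-1,-0.015,0,0,0,0,0],
  [-1,-0.005,0,-0.03,0,0,0],
  [1,0,0,-0.04,0,0,0],
  [1,0,0,-0.04,0,0,0],
  [1,0,0,-0.04,0,0,0],
  [1,0,0,-0.04,0,0,0],
  [1,0,0,-0.04,0,0,0],
  [1,0.03,0,-0.035,0,0,0],
  [1,0.04,0,0,0,0,0],
  [1,0,0,0,0,0,0],
])

```text
clock: 4.52
tcp_pos: [0.5683, -0.0073, 0.3313]
eef_rot: [1.0, -0.001, 0.001, -0.001]
force: [-0.2, 0.1, -1.5]
width: 0.0851
```

```bash
python3 - <<'E'
from h import *
print(telemetry.observe()['tcp_pos'])
a,K,T=cap('wrist'); b,Kt,Tt=cap('top')
print(proj(K,T,[.6455,-.008,.267]),T.round(3),telemetry.observe()['width'])
c=cv2.resize(b[130:250,150:310],(512,384),interpolation=cv2.INTER_CUBIC)
save('wt1',np.vstack([a,c])[:, :] if 0 else cv2.resize(np.hstack([a,c]),(800,300)))
E
```

```text
[ 0.56832631 -0.00728806  0.33128357]
[250.85082851  94.23068789] [[-0.002  0.954  0.299  0.645]
 [-1.    -0.001 -0.002 -0.008]
 [-0.002 -0.299  0.954  0.474]
 [ 0.     0.     0.     1.   ]] 0.08556366769045481
```

View pics/wt1.png

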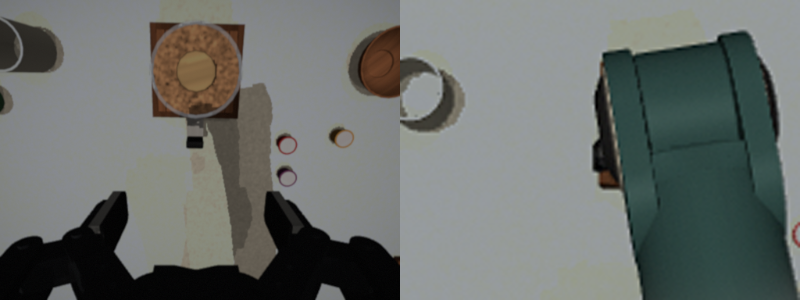

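The wrist view shows the knob at about (251,91) px full-size, where the prediction was (251,94). I'll measure the knob, grip and capsules from this view.

```bash
python3 - <<'E'
from h import *
a,K,T=cap('wrist'); hsv=cv2.cvtColor(a,cv2.COLOR_RGB2HSV)
def blob(m,lo,hi,z,name):
    n,l,s,c=cv2.connectedComponentsWithStats(m.astype(np.uint8))
    for i in range(1,n):
        if lo<s[i,4]<hi: print(name,s[i],c[i].round(1),plane(K,T,*c[i],z).round(4),a[l==i].mean(0).round())
g=cv2.cvtColor(a,cv2.COLOR_RGB2GRAY)
r=cv2.medianBlur(g,5)[60:130,210:295]
cc=cv2.HoughCircles(r,cv2.HOUGH_GRADIENT,1.0,30,param1=80,param2=12,minRadius=20,maxRadius=32)
for x,y,q in cc[0][:3]: print('knob',x+210,y+60,q,plane(K,T,x+210,y+60,.267).round(4))
cc=cv2.HoughCircles(cv2.medianBlur(g,5)[10:170,170:330],cv2.HOUGH_GRADIENT,1.0,30,param1=80,param2=20,minRadius=48,maxRadius=66)
for x,y,q in cc[0][:3]: print('rim',x+170,y+10,q,plane(K,T,x+170,y+10,.227).round(4))
m=(g<45); m[:140]=0; m[200:]=0; blob(m,50,2000,.086,'grip')
rg=a[150:250,335:470].astype(float)
cs=cv2.HoughCircles(cv2.medianBlur(g,3)[150:250,335:470],cv2.HOUGH_GRADIENT,1,25,param1=80,param2=10,minRadius=9,maxRadius=17)
for x,y,q in cs[0][:5]: print('cap',x+335,y+150,q,plane(K,T,x+335,y+150,.029).round(4))
t=np.load('top0.npz')
for n,u,v in(('red',313,223.8),('gold',348,218.8),('purple',316.8,246.8)): print(n,plane(t['K'],t['T'],u,v,.029).round(4))
E
```

```text
knob 252.5 84.5 24.6 [ 0.6472 -0.0083  0.267 ]
rim 251.5 82.5 62.1 [ 0.6498 -0.0077  0.227 ]
grip [204 140  48   9 167] [223.1 143.1] [0.5813 0.0285 0.086 ] [53. 34. 23.]
grip [255 140  50   9 301] [284.7 144. ] [ 0.5801 -0.0506  0.086 ] [30. 20. 13.]
grip [424 163  14  16 101] [428.7 168.9] [ 0.5473 -0.2413  0.086 ] [37. 27. 13.]
grip [239 171  21  15 284] [249.3 178.4] [ 0.5343 -0.005   0.086 ] [13. 13. 13.]
grip [355 171  12  13  62] [359.1 175.6] [ 0.5382 -0.1507  0.086 ] [46. 15. 14.]
cap 366.5 221.5 11.8 [ 0.4473 -0.1918  0.029 ]
cap 440.5 173.5 13.0 [ 0.5264 -0.2948  0.029 ]
cap 365.5 179.5 11.8 [ 0.5169 -0.1822  0.029 ]
red [ 0.5104 -0.1869  0.029 ]
gold [ 0.5242 -0.2959  0.029 ]
purple [ 0.4397 -0.1964  0.029 ]
```

Knob at (0.647,-0.008). The grip at 0.533 confirms the gate is shut. I'll descend to TCP z of about 0.242 and close.

Request:
move_arm([
  [1,0.04,0,0,0,0,0],
  [1,0.039,0.001,0,0,0,0],
  [1,0,0,0.03,0,0,0],
  [1,0,0,0.03,0,0,0],
  [1,0,0,0.02,0,0,0],
  [1,0,0,0.009,0,0,0],
  [1,0,0,0,0,0,0],
  [-1,0,0,0,0,0,0],
  [-1,0,0,0,0,0,0],
  [-1,0,0,0,0,0,0],
], newtons=50)

```text
clock: 5.5
tcp_pos: [0.643, -0.0078, 0.2437]
eef_rot: [1.0, -0.0, 0.001, 0.0]
force: [0.1, 0.5, -0.2]
width: 0.0514
```

Request:
move_arm([
  [-1,0,0,0,0,0,0],
  [-1,0,0,0,0,0,0],
  [-1,0,0,0,0,0,0],
  [-1,0,0,0,0,0,0],
])

```text
clock: 5.83
tcp_pos: [0.6427, -0.0078, 0.2423]
eef_rot: [1.0, -0.0, 0.0, -0.0]
force: [-0.4, 1.8, 3.2]
width: 0.0327
```

Request:
move_arm([
  [-1,0,0.0011,0,2.9,0,0],
  [-1,0,0.0012,-0.001,2.9,0,0],
  [-1,0,0,-0.001,0,0,0],
  [-1,0,-0.0023,-0.001,-5.7,0,0],
  [-1,0,-0.0023,-0.001,-5.7,0,0],
  [-1,0,0,-0.001,0,0,0],
  [-1,0,0.0023,-0.001,5.7,0,0],
  [-1,0,0.0023,-0.001,5.7,0,0],
  [-1,0,0,0,0,0,0],
])

```text
clock: 6.58
tcp_pos: [0.6428, -0.0143, 0.2492]
eef_rot: [0.999, -0.003, 0.0, -0.053]
force: [0.9, 0.3, -1.4]
width: 0.0326
```

```bash
python3 - <<'E'
from h import *
print({k:np.round(v,3) for k,v in telemetry.observe().items()})
a,K,T=cap('scene'); save('rock1',cv2.resize(a[150:290,190:350],None,fx=4,fy=4,interpolation=cv2.INTER_CUBIC))
E
```

```text
{'clock': np.float64(6.583), 'qpos': array([ 0.353,  0.476, -0.457,  1.532,  0.107,  1.172, -1.678]), 'qvel': array([-0.064, -0.008, -0.008,  0.004,  0.132,  0.015, -0.131]), 'tau': array([ -2.912, -87.999, -13.586, -41.88 ,  -2.772,  -0.288,   2.492]), 'tcp_pos': array([ 0.643, -0.014,  0.249]), 'eef_rot': array([ 0.999, -0.003,  0.   , -0.053]), 'force': array([ 0.894,  0.287, -1.374]), 'moment': array([0.455, 0.011, 0.052]), 'width': np.float64(0.033)}
```

View pics/rock1.png

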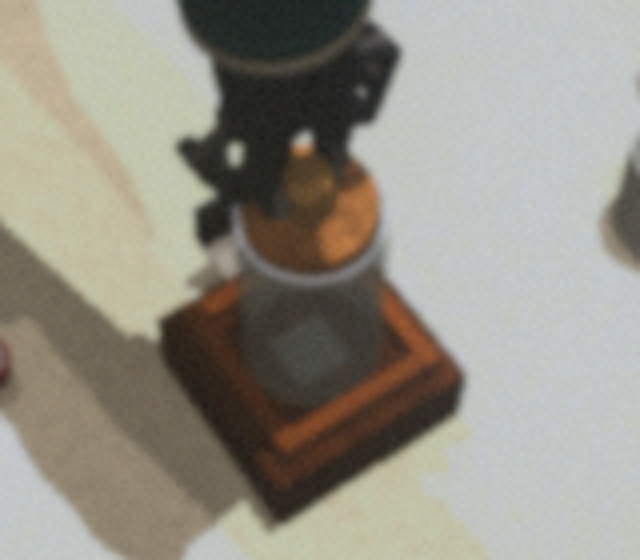

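The cork has risen about 7 mm with only -1.4 N on the wrist, so the glass stayed seated. I'll rock once more.

Request:
move_arm([
  [-1,0,-0.003,-0.001,-5.7,0,0],
  [-1,0,-0.003,-0.001,-5.7,0,0],
  [-1,0,0,-0.001,0,0,0],
  [-1,0,0.0023,-0.001,5.7,0,0],
  [-1,0,0.0023,-0.001,5.7,0,0],
  [-1,0,0,-0.001,0,0,0],
  [-1,0,-0.002,-0.001,-3.0,0,0],
  [-1,0,-0.002,-0.001,-3.0,0,0],
  [-1,0,0,0,0,0,0],
])

```text
clock: 7.38
tcp_pos: [0.6424, -0.0024, 0.2586]
eef_rot: [1.0, 0.001, 0.0, 0.003]
force: [0.3, -0.1, -0.2]
width: 0.0325
```

Request:
move_arm([
  [-1,0,0.004,-0.002,0,0,0],
  [-1,0,0,-0.003,0,0,0],
  [-1,0,0,-0.003,0,0,0],
  [-1,0,0,0,0,0,0],
])

```text
clock: 7.72
tcp_pos: [0.6427, -0.0096, 0.2669]
eef_rot: [1.0, -0.001, 0.0, 0.001]
force: [1.2, 0.2, -0.8]
width: 0.0324
```

Request:
move_arm([
  [-1,0,0,-0.01,0,0,0],
  [-1,0,0,-0.015,0,0,0],
  [-1,0,0,-0.03,0,0,0],
  [-1,-0.015,-0.018,0,0,0,0],
  [-1,-0.025,-0.03,0,0,0,0],
  [-1,-0.025,-0.03,0,0,0,0],
  [-1,-0.025,-0.03,0,0,0,0],
  [-1,-0.025,-0.03,0,0,0,0],
  [-1,-0.025,-0.03,0,0,0,0],
  [-1,0,0,0,0,0,0],
])

```text
clock: 8.55
tcp_pos: [0.4983, 0.1656, 0.322]
eef_rot: [1.0, 0.004, 0.0, 0.001]
force: [-0.6, -0.1, 0.2]
width: 0.032
```

Request:
move_arm([
  [-1,0,0,0.035,0,0,0],
  [-1,0,0,0.035,0,0,0],
  [-1,0,0,0.035,0,0,0],
  [-1,0,0,0.035,0,0,0],
  [-1,0,0,0.035,0,0,0],
  [-1,0,0,0.035,0,0,0],
  [-1,0,0,0.035,0,0,0],
  [-1,0,0,0.015,0,0,0],
  [-1,0,0,0,0,0,0],
  [-1,0,0,0,0,0,0],
])

```text
clock: 9.38
tcp_pos: [0.5028, 0.1586, 0.0609]
eef_rot: [1.0, -0.0, -0.0, 0.002]
force: [-0.1, 0.8, -0.2]
width: 0.0324
```

Request:
move_arm([
  [-1,0,0,0.009,0,0,0],
  [-1,0,0,0.004,0,0,0],
  [-1,0,0,0.003,0,0,0],
  [-1,0,0,0,0,0,0],
])

```text
clock: 9.72
tcp_pos: [0.5027, 0.1583, 0.0446]
eef_rot: [1.0, -0.0, 0.0, 0.002]
force: [-0.3, -0.4, -0.9]
width: 0.0323
```

Request:
move_arm([
  [-1,0,0,0.0015,0,0,0],
  [-1,0,0,0,0,0,0],
  [1,0,0,0,0,0,0],
  [1,0,0,0,0,0,0],
  [1,0,0,0,0,0,0],
  [1,0,0,0,0,0,0],
  [1,0,0,-0.03,0,0,0],
  [1,0,0,-0.04,0,0,0],
  [1,0,0,-0.04,0,0,0],
  [1,0,0,-0.04,0,0,0],
])

```text
clock: 10.55
tcp_pos: [0.502, 0.159, 0.1947]
eef_rot: [1.0, -0.0, -0.0, 0.002]
force: [1.2, 0.1, 0.8]
width: 0.0853
```

Request:
move_arm([
  [1,-0.01,0.04,-0.01,0,0,0],
  [1,-0.01,0.04,-0.01,0,0,0],
  [1,-0.01,0.04,-0.01,0,0,0],
  [1,-0.01,0.04,-0.01,0,0,0],
  [1,-0.01,0.04,-0.01,0,0,0],
  [1,-0.01,0.04,-0.01,0,0,0],
  [1,-0.01,0.035,0,0,0,0],
  [1,0,0,0,0,0,0],
])

```text
clock: 11.22
tcp_pos: [0.4316, -0.1178, 0.2534]
eef_rot: [1.0, -0.004, 0.0, 0.003]
force: [0.4, -0.2, 0.6]
width: 0.0854
```

```bash
python3 - <<'E'
from h import *
s=telemetry.observe(); print(s['tcp_pos'],s['force'])
a,K,T=cap('wrist'); b,Kt,Tt=cap('top'); np.savez('w2.npz',f=a,K=K,T=T)
save('wt2',cv2.resize(np.hstack([a,b]),(800,300)))
E
```

```text
[ 0.43161066 -0.11783476  0.25340249] [ 0.43143768 -0.24691843  0.55162961]
```

View pics/wt2.png

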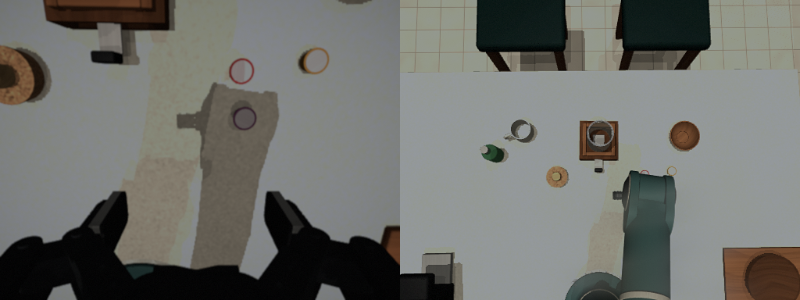

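The cork stands clear on the left, the glass is open, and the gate's white plate covers the outlet. Capsules in the full-size wrist view are at red (310,91), gold (402,77) and purple (312,150).

```bash
python3 - <<'E'
from h import *
d=np.load('w2.npz'); a,K,T=d['f'],d['K'],d['T']
g=cv2.medianBlur(cv2.cvtColor(a,cv2.COLOR_RGB2GRAY),3)
for n,u,v in(('red',310,91),('gold',402,77),('purple',312,150)):
    r=g[v-30:v+30,u-30:u+30]
    c=cv2.HoughCircles(r,cv2.HOUGH_GRADIENT,1,30,param1=60,param2=8,minRadius=12,maxRadius=20)
    for x,y,q in c[0][:1]: print(n,x+u-30,y+v-30,q,plane(K,T,x+u-30,y+v-30,.029).round(4), 'eye',plane(K,T,u,v,.029).round(4))
E
```

```text
red 308.5 90.5 13.8 [ 0.5123 -0.1871  0.029 ] eye [ 0.5117 -0.1889  0.029 ]
gold 401.5 75.5 19.4 [ 0.5277 -0.2927  0.029 ] eye [ 0.5261 -0.2935  0.029 ]
purple 312.5 151.5 15.5 [ 0.441  -0.1956  0.029 ] eye [ 0.4429 -0.1949  0.029 ]
```

Request:
move_arm([
  [1,0.005,0.04,0,0,0,0],
  [1,0.005,0.038,0,0,0,0],
  [1,0,0,0.04,0,0,0],
  [1,0,0,0.04,0,0,0],
  [1,0,0,0.04,0,0,0],
  [1,0,0,0.04,0,0,0],
  [1,0,0,0.03,0,0,0],
  [1,0,0,0.02,0,0,0],
  [1,0,0,0,0,0,0],
  [1,0,0,0,0,0,0],
], newtons=20)

```text
clock: 12.15
tcp_pos: [0.4435, -0.189, 0.0429]
eef_rot: [1.0, 0.0, -0.001, 0.001]
force: [0.4, -0.3, 0.7]
width: 0.0851
```

Request:
move_arm([
  [1,-0.002,0.006,0.02,0,0,0],
  [1,0,0,0.015,0,0,0],
  [1,0,0,0,0,0,0],
  [-1,0,0,0,0,0,0],
  [-1,0,0,0,0,0,0],
  [-1,0,0,0,0,0,0],
  [-1,0,0,0,0,0,0],
  [-1,0,0,0,0,0,0],
  [-1,0,0,0,0,0,0],
])

```text
clock: 12.9
tcp_pos: [0.442, -0.1966, 0.0092]
eef_rot: [1.0, -0.0, 0.001, 0.002]
force: [-3.1, 0.5, 14.5]
width: 0.0349
```

Request:
move_arm([
  [-1,0,0,-0.01,0,0,0],
  [-1,0,0,-0.03,0,0,0],
  [-1,0,0,-0.04,0,0,0],
  [-1,0,0,-0.04,0,0,0],
  [-1,0,0,-0.04,0,0,0],
  [-1,0,0,-0.04,0,0,0],
  [-1,0,0,-0.04,0,0,0],
  [-1,0,0,-0.03,0,0,0],
  [-1,0,0,0,0,0,0],
])

```text
clock: 13.65
tcp_pos: [0.4432, -0.1959, 0.285]
eef_rot: [1.0, -0.0, 0.004, 0.004]
force: [-0.3, -0.9, 0.2]
width: 0.035
```

Request:
move_arm([
  [-1,0.027,-0.024,0,0,0,0],
  [-1,0.027,-0.024,0,0,0,0],
  [-1,0.027,-0.024,0,0,0,0],
  [-1,0.027,-0.024,0,0,0,0],
  [-1,0.027,-0.024,0,0,0,0],
  [-1,0.027,-0.024,0,0,0,0],
  [-1,0.027,-0.024,0,0,0,0],
  [-1,0.015,-0.018,0,0,0,0],
  [-1,0,0,0,0,0,0],
  [-1,0,0,0,0,0,0],
])

```text
clock: 14.48
tcp_pos: [0.6455, -0.0082, 0.2776]
eef_rot: [1.0, 0.001, -0.0, 0.001]
force: [-0.2, -0.7, -0.4]
width: 0.0347
```

Request:
move_arm([
  [-1,0.003,0,0.02,0,0,0],
  [-1,0,0,0.012,0,0,0],
  [-1,0,0,0,0,0,0],
  [-1,0,0,0,0,0,0],
  [0.2,0,0,0,0,0,0],
  [0.2,0,0,0,0,0,0],
  [0.2,0,0,0,0,0,0],
  [0.2,0,0,0,0,0,0],
  [0.2,0,0,-0.03,0,0,0],
  [1,-0.02,0.02,-0.02,0,0,0],
])

```text
clock: 15.32
tcp_pos: [0.6298, -0.0258, 0.2964]
eef_rot: [1.0, 0.002, -0.0, 0.0]
force: [2.3, 0.1, 2.4]
width: 0.0619
```

Request:
move_arm([
  [1,-0.03,0.03,0,0,0,0],
  [1,-0.03,0.03,0,0,0,0],
  [1,-0.03,0.03,0,0,0,0],
  [1,-0.03,0.03,0,0,0,0],
  [1,-0.03,0.02,0,0,0,0],
  [1,-0.02,0.0,0,0,0,0],
  [1,0,0,0,0,0,0],
  [1,0,0,0,0,0,0],
])

```text
clock: 15.98
tcp_pos: [0.4602, -0.1676, 0.2968]
eef_rot: [1.0, -0.001, 0.0, 0.002]
force: [0.8, 0.2, 0.3]
width: 0.0854
```

```bash
python3 - <<'E'
from h import *
s=telemetry.observe(); print(s['tcp_pos'],s['force'])
a,K,T=cap('wrist'); b,Kt,Tt=cap('top'); np.savez('w3.npz',f=a,K=K,T=T); np.savez('t3.npz',f=b,K=Kt,T=Tt)
for n,p in (('red',[.5115,-.188,.029]),('gold',[.526,-.2935,.029])): print(n,proj(K,T,p).round(),proj(Kt,Tt,p).round())
save('wt3',cv2.resize(np.hstack([a,b]),(800,300)))
E
```

```text
[ 0.46017586 -0.16760788  0.29679245] [0.76168745 0.18160606 0.30736638]
red [265. 115.] [313. 223.]
gold [345. 103.] [347. 218.]
```

View pics/wt3.png

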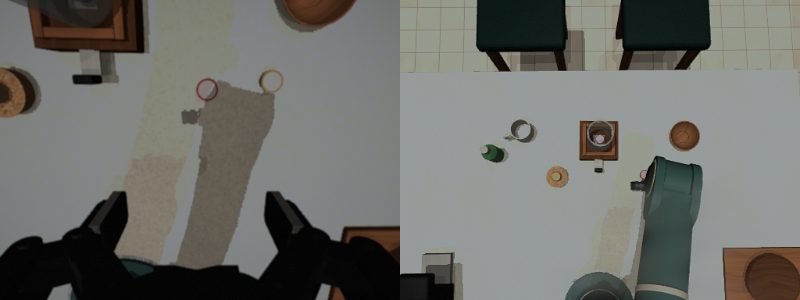

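Purple is in the glass, seen at (600,139) in the right panel. Red and gold are where predicted, so red is next.

Request:
move_arm([
  [1,0.026,0.01,0,0,0,0],
  [1,0.026,0.011,0,0,0,0],
  [1,0,0,0.04,0,0,0],
  [1,0,0,0.04,0,0,0],
  [1,0,0,0.04,0,0,0],
  [1,0,0,0.04,0,0,0],
  [1,0,0,0.04,0,0,0],
  [1,0,0,0.04,0,0,0],
  [1,0,0,0,0,0,0],
  [1,0,0,0,0,0,0],
])

```text
clock: 16.92
tcp_pos: [0.5124, -0.188, 0.0552]
eef_rot: [1.0, 0.0, -0.002, 0.001]
force: [0.4, 0.4, 1.2]
width: 0.0853
```

Request:
move_arm([
  [1,0,0,0.025,0,0,0],
  [1,0,0,0.02,0,0,0],
  [1,0,0,0,0,0,0],
  [-1,0,0,0,0,0,0],
  [-1,0,0,0,0,0,0],
  [-1,0,0,0,0,0,0],
  [-1,0,0,0,0,0,0],
  [-1,0,0,0,0,0,0],
  [-1,0,0,0,0,0,0],
  [-1,0,0,-0.01,0,0,0],
])

```text
clock: 17.75
tcp_pos: [0.5122, -0.1892, 0.0211]
eef_rot: [1.0, -0.0, -0.0, 0.002]
force: [-0.8, -0.4, -0.5]
width: 0.0346
```

Request:
move_arm([
  [-1,0,0,-0.03,0,0,0],
  [-1,0,0,-0.04,0,0,0],
  [-1,0,0,-0.04,0,0,0],
  [-1,0,0,-0.04,0,0,0],
  [-1,0,0,-0.04,0,0,0],
  [-1,0,0,-0.04,0,0,0],
  [-1,0,0,-0.03,0,0,0],
  [-1,0,0,0,0,0,0],
])

```text
clock: 18.42
tcp_pos: [0.5144, -0.1886, 0.2885]
eef_rot: [1.0, -0.0, 0.004, 0.003]
force: [0.4, 0.6, 0.3]
width: 0.0346
```

Request:
move_arm([
  [-1,0.02,-0.026,0,0,0,0],
  [-1,0.02,-0.026,0,0,0,0],
  [-1,0.02,-0.026,0,0,0,0],
  [-1,0.02,-0.026,0,0,0,0],
  [-1,0.02,-0.026,0,0,0,0],
  [-1,0.02,-0.026,0,0,0,0],
  [-1,0.016,-0.024,0,0,0,0],
  [-1,0,0,0,0,0,0],
  [-1,0,0,0,0,0,0],
])

```text
clock: 19.17
tcp_pos: [0.6487, -0.0066, 0.2808]
eef_rot: [1.0, 0.001, -0.0, 0.001]
force: [0.2, -0.8, -0.1]
width: 0.0348
```

Request:
move_arm([
  [-1,0,0,0.02,0,0,0],
  [-1,0,0,0.015,0,0,0],
  [-1,0,0,0,0,0,0],
  [-1,0,0,0,0,0,0],
  [0.2,0,0,0,0,0,0],
  [0.2,0,0,0,0,0,0],
  [0.2,0,0,0,0,0,0],
  [0.2,0,0,0,0,0,0],
  [0.2,0,0,-0.03,0,0,0],
  [1,-0.01,0.02,-0.02,0,0,0],
])

```text
clock: 20.0
tcp_pos: [0.6392, -0.0246, 0.2968]
eef_rot: [1.0, 0.002, -0.0, 0.001]
force: [1.1, 0.3, 1.5]
width: 0.0621
```

Request:
move_arm([
  [1,-0.018,0.035,0,0,0,0],
  [1,-0.018,0.035,0,0,0,0],
  [1,-0.018,0.035,0,0,0,0],
  [1,-0.018,0.035,0,0,0,0],
  [1,-0.018,0.035,0,0,0,0],
  [1,-0.018,0.035,0,0,0,0],
  [1,-0.02,0.025,0,0,0,0],
  [1,0,0,0,0,0,0],
  [1,0,0,0,0,0,0],
])

```text
clock: 20.75
tcp_pos: [0.5095, -0.265, 0.2968]
eef_rot: [1.0, -0.002, 0.0, 0.002]
force: [0.8, 0.1, -0.1]
width: 0.0853
```

```bash
python3 - <<'E'
from h import *
s=telemetry.observe(); print(s['tcp_pos'],s['force'])
a,K,T=cap('wrist'); b,Kt,Tt=cap('top')
p=[.5265,-.2935,.029]; u,v=proj(K,T,p).round().astype(int); print(u,v)
g=cv2.medianBlur(cv2.cvtColor(a,cv2.COLOR_RGB2GRAY),3); v0=max(v-40,0);u0=u-40
c=cv2.HoughCircles(g[v0:v+40,u0:u+40],cv2.HOUGH_GRADIENT,1,30,param1=60,param2=8,minRadius=11,maxRadius=20)
for x,y,q in c[0][:1]: print(x+u0,y+v0,q,plane(K,T,x+u0,y+v0,.029).round(4))
save('wt4',cv2.resize(np.hstack([a,b]),(800,300)))
E
```

```text
[ 0.50945816 -0.26503091  0.29680895] [ 0.79685718  0.11329465 -0.14529699]
270 141
271.5 137.5 17.2 [ 0.5306 -0.2949  0.029 ]
```

View pics/wt4.png

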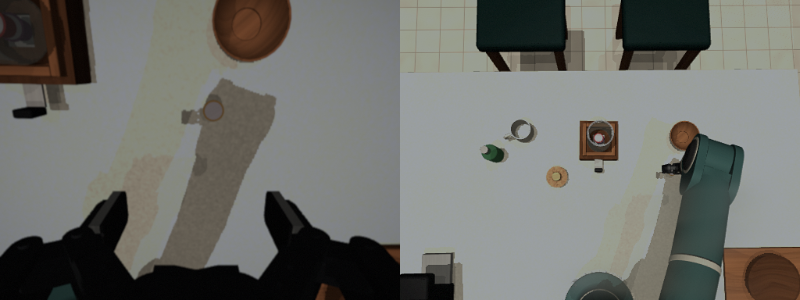

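Red is in the glass. Gold is at (273,141) full-size, about (0.528,-0.294).

Request:
move_arm([
  [1,0.009,0.015,0,0,0,0],
  [1,0.009,0.015,0,0,0,0],
  [1,0,0,0.04,0,0,0],
  [1,0,0,0.04,0,0,0],
  [1,0,0,0.04,0,0,0],
  [1,0,0,0.04,0,0,0],
  [1,0,0,0.04,0,0,0],
  [1,0,0,0.04,0,0,0],
  [1,0,0,0,0,0,0],
  [1,0,0,0,0,0,0],
])

```text
clock: 21.68
tcp_pos: [0.5285, -0.2926, 0.0559]
eef_rot: [1.0, 0.0, -0.001, 0.001]
force: [0.1, 0.4, 0.9]
width: 0.0854
```

Request:
move_arm([
  [1,0,0.0015,0.025,0,0,0],
  [1,0,0,0.02,0,0,0],
  [1,0,0,0,0,0,0],
  [-1,0,0,0,0,0,0],
  [-1,0,0,0,0,0,0],
  [-1,0,0,0,0,0,0],
  [-1,0,0,0,0,0,0],
  [-1,0,0,0,0,0,0],
  [-1,0,0,0,0,0,0],
  [-1,0,0,-0.01,0,0,0],
])

```text
clock: 22.52
tcp_pos: [0.5281, -0.2956, 0.0214]
eef_rot: [1.0, -0.0, -0.0, 0.002]
force: [-0.1, 0.0, 0.3]
width: 0.0348
```

Request:
move_arm([
  [-1,0,0,-0.03,0,0,0],
  [-1,0,0,-0.04,0,0,0],
  [-1,0,0,-0.04,0,0,0],
  [-1,0,0,-0.04,0,0,0],
  [-1,0,0,-0.04,0,0,0],
  [-1,0,0,-0.04,0,0,0],
  [-1,0,0,-0.03,0,0,0],
  [-1,0,0,0,0,0,0],
])

```text
clock: 23.18
tcp_pos: [0.5303, -0.2954, 0.2893]
eef_rot: [1.0, -0.0, 0.004, 0.004]
force: [0.1, -0.0, -0.0]
width: 0.0348
```

Request:
move_arm([
  [-1,0.015,-0.036,0,0,0,0],
  [-1,0.015,-0.036,0,0,0,0],
  [-1,0.015,-0.036,0,0,0,0],
  [-1,0.015,-0.036,0,0,0,0],
  [-1,0.015,-0.036,0,0,0,0],
  [-1,0.015,-0.036,0,0,0,0],
  [-1,0.015,-0.036,0,0,0,0],
  [-1,0.013,-0.034,0,0,0,0],
  [-1,0,0,0,0,0,0],
  [-1,0,0,0,0,0,0],
])

```text
clock: 24.02
tcp_pos: [0.6467, -0.0063, 0.2811]
eef_rot: [1.0, 0.002, 0.0, 0.001]
force: [-0.1, 0.3, 0.2]
width: 0.0346
```

Request:
move_arm([
  [-1,0.002,0,0.02,0,0,0],
  [-1,0,0,0.015,0,0,0],
  [-1,0,0,0,0,0,0],
  [-1,0,0,0,0,0,0],
  [0.2,0,0,0,0,0,0],
  [0.2,0,0,0,0,0,0],
  [0.2,0,0,0,0,0,0],
  [0.2,0,0,0,0,0,0],
  [0.2,0,0,-0.03,0,0,0],
  [1,-0.03,-0.01,-0.02,0,0,0],
])

```text
clock: 24.85
tcp_pos: [0.6209, -0.0008, 0.2959]
eef_rot: [1.0, -0.002, -0.0, 0.002]
force: [1.0, 1.2, 1.6]
width: 0.0618
```

Request:
move_arm([
  [1,-0.03,-0.025,0,0,0,0],
  [1,-0.03,-0.025,0,0,0,0],
  [1,-0.03,-0.025,0,0,0,0],
  [1,-0.03,-0.025,0,0,0,0],
  [1,-0.03,-0.025,0,0,0,0],
  [1,-0.03,-0.025,0,0,0,0],
  [1,0,-0.02,0,0,0,0],
  [1,0,0,0,0,0,0],
  [1,0,0,0,0,0,0],
])

```text
clock: 25.6
tcp_pos: [0.4387, 0.172, 0.2954]
eef_rot: [1.0, 0.001, 0.0, 0.002]
force: [0.0, -0.8, 0.4]
width: 0.0855
```

```bash
python3 - <<'E'
from h import *
s=telemetry.observe(); print(s['tcp_pos'],s['force'])
a,K,T=cap('wrist'); b,Kt,Tt=cap('top'); np.savez('w5.npz',f=a,K=K,T=T); np.savez('t5.npz',f=b,K=Kt,T=Tt)
print(proj(K,T,[.505,.159,.068]))
save('wt5',cv2.resize(np.hstack([a,cv2.resize(b[130:250,190:350],(512,384),interpolation=cv2.INTER_CUBIC)]),(800,300)))
E
```

```text
[0.43868461 0.17199487 0.29543987] [ 0.02906661 -0.81000162  0.41052914]
[260.67053946 103.97994238]
```

View pics/wt5.png

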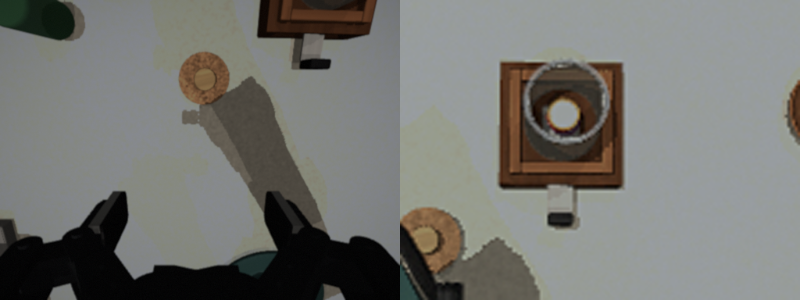

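Gold lies on top in the glass, nothing is left on the worktop, and the cork stands upright at (205,78). I'll check the cork and rim positions against the arm's own record (release TCP 0.5027,0.1583; home TCP 0.6427,-0.0078).

```bash
python3 - <<'E'
from h import *
d=np.load('w5.npz'); a,K,T=d['f'],d['K'],d['T']
hsv=cv2.cvtColor(a,cv2.COLOR_RGB2HSV)
m=((hsv[...,1]>80)&(hsv[...,2]>60)).astype(np.uint8); m[:,:215]=0; m[:,310:]=0; m[150:]=0; m[:55]=0
cs,_=cv2.findContours(m,cv2.RETR_EXTERNAL,cv2.CHAIN_APPROX_NONE); c=max(cs,key=cv2.contourArea)
(x,y),r=cv2.minEnclosingCircle(c); e=cv2.fitEllipse(cv2.convexHull(c)); print('cork top',x,y,r,e,plane(K,T,*e[0],.036).round(4))
g=cv2.cvtColor(a,cv2.COLOR_RGB2GRAY)
q=cv2.HoughCircles(cv2.medianBlur(g,3)[70:130,235:295],cv2.HOUGH_GRADIENT,1,30,param1=60,param2=8,minRadius=10,maxRadius=19)[0][0]
print('knob',q[0]+235,q[1]+70,q[2],plane(K,T,q[0]+235,q[1]+70,.068).round(4))
d=np.load('t5.npz'); a,K,T=d['f'],d['K'],d['T']
b=cv2.resize(a[150:195,230:285],None,fx=4,fy=4,interpolation=cv2.INTER_CUBIC); g=cv2.cvtColor(b,cv2.COLOR_RGB2GRAY)
for q in cv2.HoughCircles(g,cv2.HOUGH_GRADIENT,1,20,param1=100,param2=20,minRadius=60,maxRadius=80)[0][:3]:
    print('rim',q/4,plane(K,T,q[0]/4+230,q[1]/4+150,.227).round(4), 'R',q[2]/4/474.9*1.27)
E
```

```text
cork top 260.5 99.83333587646484 33.47065353393555 ((260.8123779296875, 99.76113891601562), (64.06285095214844, 66.97754669189453), 179.781982421875) [0.5093 0.1578 0.036 ]
knob 256.5 101.5 17.2 [0.5078 0.1639 0.068 ]
rim [25.125 20.125 15.975] [ 0.6472 -0.0045  0.227 ] R 0.042721104
```

The two agree: the cork sits 5 mm ahead of the release TCP, the same offset as at home. I'll regrasp at the same relative pose.

Request:
move_arm([
  [1,0.032,0.007,0,0,0,0],
  [1,0.032,0.007,0,0,0,0],
  [1,0,0,0.04,0,0,0],
  [1,0,0,0.04,0,0,0],
  [1,0,0,0.04,0,0,0],
  [1,0,0,0.03,0,0,0],
  [1,0,0,0.03,0,0,0],
  [1,0,0,0,0,0,0],
  [1,0,0,0,0,0,0],
], newtons=60)

```text
clock: 26.45
tcp_pos: [0.5025, 0.1558, 0.1145]
eef_rot: [1.0, -0.001, -0.001, 0.002]
force: [0.1, -0.0, 0.9]
width: 0.0856
```

Request:
move_arm([
  [1,0,-0.0025,0.03,0,0,0],
  [1,0,0,0.025,0,0,0],
  [1,0,0,0.015,0,0,0],
  [1,0,0,0,0,0,0],
  [1,0,0,0,0,0,0],
  [-1,0,0,0,0,0,0],
  [-1,0,0,0,0,0,0],
  [-1,0,0,0,0,0,0],
  [-1,0,0,0,0,0,0],
  [-1,0,0,0,0,0,0],
])

```text
clock: 27.28
tcp_pos: [0.5034, 0.1587, 0.0459]
eef_rot: [1.0, -0.001, 0.001, 0.002]
force: [-2.5, -1.3, 14.6]
width: 0.0326
```

Request:
move_arm([
  [-1,0,0,0,0,0,0],
  [-1,0,0,0,0,0,0],
  [-1,0,0,0,0,0,0],
])

```text
clock: 27.53
tcp_pos: [0.5033, 0.1588, 0.0459]
eef_rot: [1.0, -0.001, 0.001, 0.002]
force: [-2.4, -3.8, 13.4]
width: 0.0321
```

Request:
move_arm([
  [-1,0,0,-0.02,0,0,0],
  [-1,0,0,-0.04,0,0,0],
  [-1,0,0,-0.04,0,0,0],
  [-1,0,0,-0.04,0,0,0],
  [-1,0,0,-0.04,0,0,0],
  [-1,0,0,-0.04,0,0,0],
  [-1,0,0,-0.04,0,0,0],
  [-1,0,0,-0.02,0,0,0],
  [-1,0,0,0,0,0,0],
])

```text
clock: 28.28
tcp_pos: [0.504, 0.1606, 0.33]
eef_rot: [1.0, -0.0, 0.003, 0.001]
force: [0.6, 0.8, -0.3]
width: 0.0317
```

Request:
move_arm([
  [-1,0.024,0.028,0,0,0,0],
  [-1,0.024,0.028,0,0,0,0],
  [-1,0.024,0.028,0,0,0,0],
  [-1,0.024,0.028,0,0,0,0],
  [-1,0.024,0.028,0,0,0,0],
  [-1,0.02,0.027,0,0,0,0],
  [-1,0,0,0,0,0,0],
  [-1,0,0,0,0,0,0],
])

```text
clock: 28.95
tcp_pos: [0.6429, -0.0091, 0.3241]
eef_rot: [1.0, -0.002, -0.001, 0.002]
force: [-0.6, 1.1, -0.3]
width: 0.0323
```

Request:
move_arm([
  [-1,0,-0.001,0.02,0,0,0],
  [-1,0,0,0.015,0,0,0],
  [-1,0,0,0.01,0,0,0],
  [-1,0,0,0,0,0,0],
  [-1,0,0,0,0,0,0],
])

```text
clock: 29.37
tcp_pos: [0.6424, -0.0059, 0.2807]
eef_rot: [1.0, 0.0, -0.0, 0.002]
force: [1.0, 0.3, -0.8]
width: 0.0322
```

Request:
move_arm([
  [-1,0,0,0.004,0,0,0],
  [-1,0,0,0.004,0,0,0],
  [-1,0,0,0.003,0,0,0],
  [-1,0,0,0,0,0,0],
])

```text
clock: 29.7
tcp_pos: [0.6425, -0.0065, 0.269]
eef_rot: [1.0, -0.0, -0.0, 0.002]
force: [0.1, 0.1, -0.9]
width: 0.0319
```

Request:
move_arm([
  [-1,0.0005,0.001,0.003,0,0,0],
  [-1,0,0,0.003,0,0,0],
  [-1,0,0,0.003,0,0,0],
  [-1,0,0,0,0,0,0],
])

```text
clock: 30.03
tcp_pos: [0.6429, -0.0076, 0.2598]
eef_rot: [1.0, -0.0, -0.0, 0.002]
force: [-0.2, -1.0, -1.3]
width: 0.032
```

Request:
move_arm([
  [-1,0,0,0.002,0,0,0],
  [-1,0,0,0.002,0,0,0],
  [-1,0,0,0.002,0,0,0],
  [-1,0,0,0,0,0,0],
])

```text
clock: 30.37
tcp_pos: [0.6431, -0.0078, 0.2542]
eef_rot: [1.0, -0.001, -0.0, 0.002]
force: [-0.9, -1.0, -0.6]
width: 0.0323
```

Aligned so far; about 9 mm to go.

Request:
move_arm([
  [-1,0,0,0.002,0,0,0],
  [-1,0,0,0.002,0,0,0],
  [-1,0,0,0.002,0,0,0],
  [-1,0,0,0,0,0,0],
])

```text
clock: 30.7
tcp_pos: [0.6433, -0.0079, 0.2489]
eef_rot: [1.0, -0.001, 0.0, 0.002]
force: [-1.2, -2.0, 4.1]
width: 0.0321
```

Request:
move_arm([
  [-1,0,0,0.001,0,0,0],
  [-1,0,0,0.001,0,0,0],
  [-1,0,0,0,0,0,0],
])

```text
clock: 30.95
tcp_pos: [0.6435, -0.0078, 0.2473]
eef_rot: [1.0, -0.001, 0.001, 0.002]
force: [-3.3, -2.3, 9.7]
width: 0.032
```

Request:
move_arm([
  [-1,0,0,0.001,0,0,0],
  [-1,0,0,0.001,0,0,0],
  [-1,0,0,0,0,0,0],
])

```text
clock: 31.2
tcp_pos: [0.6436, -0.0077, 0.2455]
eef_rot: [1.0, -0.001, 0.001, 0.002]
force: [-2.7, -1.5, 10.7]
width: 0.0322
```

Request:
move_arm([
  [-1,0,0,0.0007,0,0,0],
  [-1,0,0,0,0,0,0],
  [-1,0,0,0,0,0,0],
])

```text
clock: 31.45
tcp_pos: [0.6436, -0.0076, 0.2449]
eef_rot: [1.0, -0.001, 0.001, 0.002]
force: [-3.7, -2.2, 12.4]
width: 0.0321
```

Request:
move_arm([
  [-1,0,0,0.001,0,0,0],
  [-1,0,0,0,0,0,0],
  [-1,0,0,0,0,0,0],
])

```text
clock: 31.7
tcp_pos: [0.6436, -0.0076, 0.2439]
eef_rot: [1.0, -0.0, 0.001, 0.002]
force: [-3.2, -1.8, 10.4]
width: 0.032
```

Request:
move_arm([
  [-1,0,0,0.0007,0,0,0],
  [-1,0,0,0,0,0,0],
  [-1,0,0,0,0,0,0],
])

```text
clock: 31.95
tcp_pos: [0.6437, -0.0076, 0.2433]
eef_rot: [1.0, -0.0, 0.001, 0.002]
force: [-2.9, -0.9, 12.3]
width: 0.0317
```

Request:
move_arm([
  [-1,0,0,0.001,0,0,0],
  [-1,0,0,0,0,0,0],
  [-1,0,0,0,0,0,0],
])

```text
clock: 32.2
tcp_pos: [0.6437, -0.0075, 0.2425]
eef_rot: [1.0, -0.0, 0.001, 0.002]
force: [-4.8, -0.9, 14.6]
width: 0.0322
```

Request:
move_arm([
  [-1,0,0,0.001,0,0,0],
  [-1,0,0,0,0,0,0],
  [-1,0,0,0,0,0,0],
])

```text
clock: 32.45
tcp_pos: [0.6438, -0.0076, 0.2416]
eef_rot: [1.0, -0.0, 0.001, 0.002]
force: [-4.0, -1.4, 15.9]
width: 0.0321
```

```bash
python3 - <<'E'
from h import *
s=telemetry.observe(); print(s['tcp_pos'],s['force'])
a,K,T=cap('scene'); save('s6',cv2.resize(a[150:290,190:350],None,fx=4,fy=4,interpolation=cv2.INTER_CUBIC))
E
```

```text
[ 0.64377451 -0.00759289  0.24163547] [-4.03873327 -1.35218057 15.91514008]
```

View pics/s6.png

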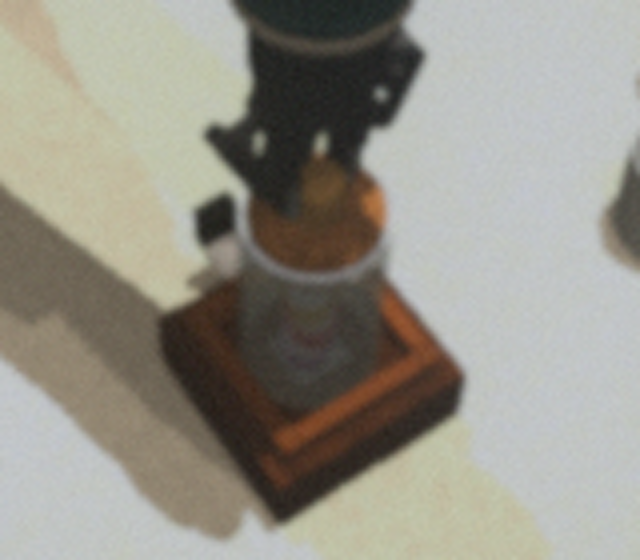

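The cork is in the glass and looks straight, with the gate grip still shut. TCP z can't be trusted for depth if the knob slipped in the pads. I'll release, then touch the knob's top with shut fingers: its home height is 0.267.

Request:
move_arm([
  [1,0,0,0,0,0,0],
  [1,0,0,0,0,0,0],
  [1,0,0,0,0,0,0],
  [1,0,0,0,0,0,0],
  [1,0,0,0,0,0,0],
  [1,0,0,-0.03,0,0,0],
  [1,0,0,-0.03,0,0,0],
  [-1,0,0,-0.03,0,0,0],
  [-1,-0.035,0,0,0,0,0],
  [-1,-0.035,0,0,0,0,0],
])

```text
clock: 33.33
tcp_pos: [0.5736, -0.0068, 0.3311]
eef_rot: [1.0, -0.0, 0.001, 0.001]
force: [-0.3, 1.4, -0.1]
width: 0.0516
```

Request:
move_arm([
  [-1,0,0,0,0,0,0],
  [-1,0,0,0,0,0,0],
  [-1,0,0,0,0,0,0],
  [-1,0,0,0,0,0,0],
])

```text
clock: 33.67
tcp_pos: [0.5739, -0.0073, 0.33]
eef_rot: [1.0, -0.0, 0.0, 0.002]
force: [0.6, 0.4, -0.3]
width: 0.0005
```

```bash
python3 - <<'E'
from h import *
s=telemetry.observe(); print(s['tcp_pos'],s['width'],s['force'])
a,K,T=cap('wrist')
print('home knob px',proj(K,T,[.648,-.008,.267]),'rim',proj(K,T,[.648,-.008,.227]))
g=cv2.medianBlur(cv2.cvtColor(a,cv2.COLOR_RGB2GRAY),3)
save('w7',cv2.resize(a[0:200,150:350],None,fx=3,fy=3,interpolation=cv2.INTER_CUBIC))
E
```

```text
[ 0.57388855 -0.00730719  0.32999696] 0.0005102473280870068 [ 0.60361014  0.36852154 -0.25495519]
home knob px [250.54117023  98.87067711] rim [250.41764543  98.14226667]
```

View pics/w7.png

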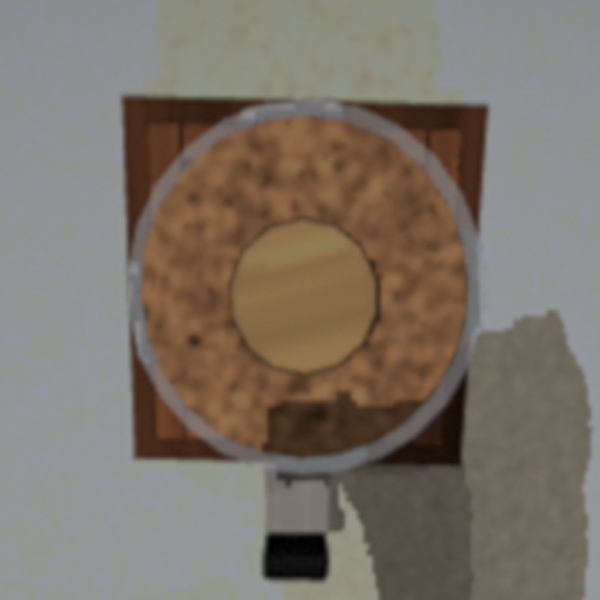

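The cork is central in the rim. The knob is at (251,98.7) full-size against (250.5,98.9) predicted, and the gate is shut. Now I'll touch the knob's top.

Request:
move_arm([
  [-1,0.037,0,0,0,0,0],
  [-1,0.037,0,0,0,0,0],
  [-1,0,0,0,0,0,0],
  [-1,0,0,0.02,0,0,0],
  [-1,0,0,0.02,0,0,0],
  [-1,0,0,0.012,0,0,0],
  [-1,0,0,0,0,0,0],
  [-1,0,0,0,0,0,0],
])

```text
clock: 34.38
tcp_pos: [0.6473, -0.0075, 0.278]
eef_rot: [1.0, -0.0, -0.0, 0.002]
force: [-0.2, 0.2, 0.3]
width: 0.0002
```

Request:
move_arm([
  [-1,0,0,0.002,0,0,0],
  [-1,0,0,0.001,0,0,0],
  [-1,0,0,0,0,0,0],
])

```text
clock: 34.63
tcp_pos: [0.6474, -0.0075, 0.2758]
eef_rot: [1.0, -0.0, 0.0, 0.002]
force: [0.9, -0.6, -0.1]
width: -0.0004
```

Request:
move_arm([
  [-1,0,0,0.002,0,0,0],
  [-1,0,0,0.002,0,0,0],
  [-1,0,0,0,0,0,0],
])

```text
clock: 34.88
tcp_pos: [0.6471, -0.0075, 0.2708]
eef_rot: [1.0, -0.0, -0.0, 0.002]
force: [-0.2, 0.1, 0.5]
width: 0.0003
```

Request:
move_arm([
  [-1,0,0,0.002,0,0,0],
  [-1,0,0,0.001,0,0,0],
  [-1,0,0,0,0,0,0],
])

```text
clock: 35.13
tcp_pos: [0.6471, -0.0076, 0.2678]
eef_rot: [1.0, -0.0, -0.0, 0.002]
force: [0.1, -0.2, 0.0]
width: 0.0
```

Request:
move_arm([
  [-1,0,0,0.001,0,0,0],
  [-1,0,0,0,0,0,0],
])

```text
clock: 35.3
tcp_pos: [0.6471, -0.0076, 0.2669]
eef_rot: [1.0, -0.0, -0.0, 0.002]
force: [-0.7, 0.2, -0.8]
width: 0.0001
```

Request:
move_arm([
  [-1,0,0,0.001,0,0,0],
  [-1,0,0,0,0,0,0],
])

```text
clock: 35.47
tcp_pos: [0.6471, -0.0075, 0.266]
eef_rot: [1.0, -0.0, -0.0, 0.002]
force: [-0.6, -0.3, -0.8]
width: -0.0
```

Request:
move_arm([
  [-1,0,0,0.001,0,0,0],
  [-1,0,0,0,0,0,0],
])

```text
clock: 35.63
tcp_pos: [0.6471, -0.0075, 0.2649]
eef_rot: [1.0, -0.0, -0.0, 0.002]
force: [-0.4, -0.3, -0.4]
width: 0.0002
```

Request:
move_arm([
  [-1,0,0,0.001,0,0,0],
  [-1,0,0,0,0,0,0],
])

```text
clock: 35.8
tcp_pos: [0.6472, -0.0076, 0.2641]
eef_rot: [1.0, -0.0, 0.0, 0.002]
force: [-0.3, -0.5, 0.6]
width: 0.0002
```

Request:
move_arm([
  [-1,0,0,0.001,0,0,0],
  [-1,0,0,0,0,0,0],
])

```text
clock: 35.97
tcp_pos: [0.6474, -0.0075, 0.264]
eef_rot: [1.0, -0.0, 0.001, 0.002]
force: [-2.0, -1.0, 8.4]
width: -0.0
```

Contact comes at 0.264, 3 mm below nominal. The grip estimate gave the same, so the cork is at about 134 mm, inside the 130–142 mm window. I'll retreat and do a last check.

Request:
move_arm([
  [-1,0,0,-0.03,0,0,0],
  [-1,0,0,-0.04,0,0,0],
  [-1,-0.02,0.03,-0.02,0,0,0],
  [-1,-0.02,0.035,0,0,0,0],
  [-1,-0.02,0.035,0,0,0,0],
  [-1,-0.02,0.035,0,0,0,0],
  [-1,-0.02,0.035,0,0,0,0],
  [-1,-0.02,0.035,0,0,0,0],
  [-1,-0.02,0.035,0,0,0,0],
  [-1,0,0,0,0,0,0],
])

```text
clock: 36.8
tcp_pos: [0.5028, -0.2547, 0.354]
eef_rot: [1.0, -0.005, -0.001, 0.003]
force: [-1.1, -0.5, -0.2]
width: -0.0001
```

```bash
python3 - <<'E'
from h import *
b,Kt,Tt=cap('top'); a,K,T=cap('scene')
save('fin',cv2.resize(np.hstack([a,b]),(800,300)))
A=np.load('top0.npz')['f'];S=np.load('scene0.npz')['f']
# image shift of the cork/knob and stand against the first pictures
for n,x0,y0,w,h,P,Q in(('top knob',249,160,17,17,A,b),('top stand',226,196,56,14,A,b),('scene knob',260,185,18,16,S,a),('scene cork',250,185,38,32,S,a)):
    p=P[y0:y0+h,x0:x0+w].astype(np.float32).mean(2);q=Q[y0:y0+h,x0:x0+w].astype(np.float32).mean(2)
    print(n,cv2.phaseCorrelate(p,q,cv2.createHanningWindow((w,h),cv2.CV_32F)))
print(telemetry.observe()['force'],telemetry.observe()['tcp_pos'])
h=np.array([.648,-.0075,.267]); print('scene px per mm z',(proj(K,T,h)-proj(K,T,h-[0,0,.001])).round(2))
E
```

```text
top knob ((0.05754476541330078, -0.008244206186599712), 0.9546906756766048)
top stand ((-0.002064575963657944, 0.5723740947790263), 0.946932110786438)
scene knob ((-0.030468588461225465, 0.9279582509863662), 0.7483544316556718)
scene cork ((-0.15645545921730886, 0.6514921061702577), 1.0390298001468181)
[0.15297108 1.17476946 0.07833813] [ 0.50613092 -0.24861829  0.35403104]
scene px per mm z [ 0.01 -0.25]
```

View pics/fin.png

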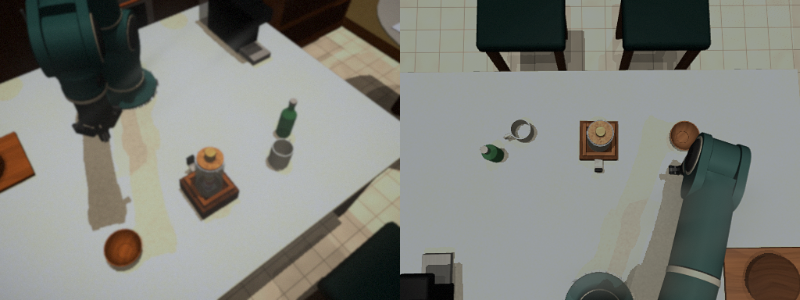

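Three checks agree that the cork is about 3 mm deeper than it was, within the 5 mm tolerance. The knob hasn't moved sideways in the top view (0.06 px). I'm handing the job in.

```bash
python3 -c "
from h import *
print(ticket.finish_job())"
```

```text
the job is handed in; nothing more can be done
None
```

The job is handed in at about 37 s of robot time: gate shut, all three capsules in the glass, and the cork pressed back, though about 3 mm deeper than before.

- **Gate:** I pushed it until the force jumped to about 30 N. The grip then measured about 115 mm in front of the middle of the glass (118 mm is fully shut).
- **Cork out:** I rocked it free and set it on the worktop. The wrist never carried the weight of the glass at any reading.
- **Capsules:** purple, red and gold were the only ones there. Each was seen in the glass after its drop, and none was left on the worktop.
- **Cork depth:** grip height, a touch on the knob's top and the image shift all put it about 3 mm below its old depth, roughly 134 mm against the allowed 130 to 142 mm. I left it because a 3 mm correction risked lifting the glass.
- **Cork position:** it sits central, with the knob within 0.1 px of its first position in the top view. It looks straight, but I did not measure the angle.
- **Final view:** the mug, bowl and bottle look to be where they started, and the arm is clear of everything.

The press reached 15.9 N, the low end of the 15 to 22 N advised. The cork was still creeping down slightly and I never felt a hard stop.

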